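# Load the battery into the propeller test stand and lock it in

## Robot

A 6-joint arm with a two-finger parallel gripper is mounted at the origin on the work surface. World frame = base frame: x ahead of the robot, y to its left, z up, the work surface at z = 0. Lengths are in m, angles in rad, forces in N, time in s.
With the tool pointing down it reaches from about 0.35 to 0.85 m from the base axis. Payload 8.1 kg.
Tool frame: the origin (TCP) lies on the centre line of the jaws, within the pads' length; the fingertips stand ahead of it and the grasp point (between the pads) lies 8 mm behind it (bot.tip_reach is the z of the fingertips in the tool frame, in m); z points along the fingers, y is the direction in which the jaws open and shut (so a half turn about z gives the same grasp; the last joint's range is limited). The gripper opens to 93 mm and grips with 3 to 60 N. Pads are 15 mm wide; open, the fingers measure 128 mm over their backs; the gripper's body (75 mm by 188 mm) begins 65 mm behind the grasp point.
Start: joints at [1.224, 0.13, 1.488, -0, 1.523, -0.085], TCP at [0.155, 0.58, 0.23] pointing down, gripper open.
Joint ranges: [-2.96, 2.96], [-0.89, 2.26], [0.02, 2.5], [-1.34, 4.48], [0, 2.73], [-2.66, 2.66]. Speed limits (rad/s): [2.39, 2.39, 2.79, 3.14, 3.14, 3.14].

## Interface

Orientations are given as a rotation vector (axis times angle).
In Python, from plant import bot gives the robot as it stands.
- The arm moves only by the tool move_arm, never from a script. Its argument "series" is a list of rows, each an object with "translation": the shift along the tool's x, y, z in mm, a list of three; "angular": the turn, a rotation vector about the tool's x, y, z in degrees, a list of three; "jaw": the gripper command: -1 is fully open, 1 is shut, values between are in proportion. A call has 1 to 12 rows; each row is the pose to reach, as a shift and turn from the pose commanded when the call began, along the tool's axes at that moment; what a row does not reach only later rows make up. A row lasts 1/12 s, in which the tool goes at most 41.7 mm and 7.16 degrees, less where a joint would pass 70% of its speed; a pose out of reach is approached as far as the arm can. A call with a gripper value outside its range is refused whole. The fingers move at their own pace and stop on an object; "newtons" is the grip in N (left out, the last holds). Time passes only in rows, so rows that repeat a pose let the fingers close. It gives the time, the measured TCP pose, the force and the opening at its end, in the units of the state.
- bot.get_obs(): the state, without advancing time (a new reading comes with each control period).
- bot.snapshot(name): name is "side" or "top"; returns a dict with "image" (384x512x3 uint8, red, green, blue), "fx", "fy", "cx", "cy" (pixels), "T" (4x4, takes a point from camera to world coordinates). Camera axes: x right, y up, looking along -z (the intrinsics and any distortion apply to the point x, -y, -z); pixel columns grow to the right and rows downward; lengths in m; the calibration is good to about 2 mm. A picture is of the moment at which its call begins. There is no depth.
- bot.hand_in(): hands the job in, once; it reports no verdict.
Trained networks look in a picture, given as the dict that the camera call returned (one of the last four; its "shot" number tells which), for a name from the list of things; names that differ only in an ending like _2 or _b are one class to them, and where a whole thing is asked for, a point or a joint stands for the part that bears it (a point fixed in the world has none). Each returns a list of dicts, best first, with "conf" (0 to 1); they miss things now and then, are a little off and sometimes report something else, mostly with a low value. They report only what shows in the picture. A call takes as long as a camera call.
- bot.masks_of(label, picture): "mask" (384x512 bool, what is visible of it).
- bot.place_of(label, picture): "position" ([x, y, z] in m, in world coordinates, good to about 4 mm: a listed point, or the origin of a listed thing).
The state is a dict: "time_s": time; "qpos": joint angles; "qvel": joint speeds; "joint_efforts": joint torques, N m; "eef_pos": TCP position; "tcp_rot": TCP orientation; "wrist_force": force on the tool from outside, world axes, zero at the start; "wrist_torque": the same for the moment, N m; "width": finger opening in m.
Only numpy, scipy, OpenCV 4.12 (cv2) and the standard library are available. Lean on these libraries where they do the work, as an engineer would, in place of code of your own. Each camera call takes 0.05 s, during which the arm holds its last target.

## Task

Get the propeller test stand ready: first swing its yellow-handled lock lever fully open to its stop, then pull the blue battery pack out of the spring clips of the white dock and lay it gently, without dropping it, in the stand's cradle with its red end towards the red end plate. Finally swing the lever back over the pack until it is fully home against its stop, and leave the grey column, the orange ring and the glue bottle that stand between where they are.

Things in the scene. Friction and masses are not known exactly. Their poses are not given: they have to be found in the camera images.
- seat (a point): Middle of the test stand's cradle, where the pack's centre comes to rest, 60 mm above the table; y along the cradle to its red end plate, x level towards the lever's pivot, z up. Two black V saddles 16 mm wide, centred at y = +-45 mm (74 mm free between), rims 2 mm below the pack's axis. End plates (red at +y, black at -y) 50 mm wide, 156 mm apart inside, tops 8 mm above the axis.
- stand: Grey propeller test stand fixed to the table; origin under the middle of the cradle, axes as point seat. Base plate 14 mm thick, x -80 to 185, y -95 to 95 mm. Beyond the pivot: motor with green propeller (centre x 128, y -35, radius 50 mm) and black meter box, all below 65 mm.
- pivot (a point): On the upright pivot axis of the lock lever, 68 mm along +x from the middle of the cradle, at mid-thickness of the bar, 84 mm above the table. Post radius 11 mm, lever hub radius 14 mm, top 93 mm above the table.
- lever (a joint): Lock lever angle, rad. 0: fully closed, at its stop, the bar crossing over the cradle from the pivot along -x of point seat (3 mm above a seated pack; bars loading). 1.571: fully open, at its stop, bar along +y of point seat beside the cradle. Opens clockwise seen from above. Stiff (about 3 N at the handle), stays where left. Bar 20 mm wide, 120 mm long, 79 to 89 mm above the table.
- knob_mid (a point): Middle of the lever's yellow handle: upright cylinder, 20 mm diameter, on the bar 110 mm from the pivot axis, from 89 to 130 mm above the table; this point is 110 mm above the table.
- pack_mid (a point): Centre of the battery pack: blue cylinder, 32 mm diameter, 140 mm long, 160 to 280 g, one end band red, the other black. y runs along the cylinder to the red end; x and z may be rolled any way. At the start it lies level in the dock's clips, 55 mm above the table.
- dock_mid (a point): Middle of the pack's place in the white charging dock, 55 mm above the table; y along the pack, z up. Two C-shaped steel spring clips, open at the top, 14 mm wide, centred at y = +-50 mm (86 mm free between), reach 23 mm above the pack's axis. A straight upward pull of 12 to 18 N frees the pack suddenly. Base fixed, 90 by 190 mm (along y), 14 mm thick, bare between the clips.
- pack_red (a point): Centre of the red end face of the pack, 70 mm from its centre along +y.
- tower: Grey printed column, loose, 94 mm high, 44 mm foot diameter; origin at the centre of its foot. Stands between dock and stand; leave it.
- hub: Orange ring, loose, 60 mm diameter, 22 mm high; origin at the centre of its underside. Leave it.
- glue: White bottle with orange cap, loose, 40 mm diameter, 110 mm high; origin at the centre of its underside. Leave it.

How it is judged:
On the way, in this order (a step that is already met when the one before it is completed fails the run):
1. the lever is swung fully open (joint above 1.48 rad) (value of joint lever above 1.48 rad), for 0.2 s.
2. the pack is pulled up out of the clips (its centre more than 40 mm above its place in the dock) (z of pack_mid in the frame of dock_mid above 0.04 m), for 0.1 s.
3. the pack lies in the cradle, red end to the red plate, with the lever still open (horizontal distance between pack_mid and seat below 0.012 m and z of pack_mid in the frame of seat below 0.004 m and y of pack_red in the frame of seat above 0.05 m and value of joint lever above 1.2 rad), for 0.2 s.
At the end, for the whole second after the job is handed in: The pack rests in the cradle (centre within 12 mm horizontally and 4 mm in height of the seat, axis within 0.09 rad of the cradle's), red end to the red plate, and the lever is closed over it to within 0.07 rad of its stop (value of joint lever below 0.07 rad and horizontal distance between pack_mid and seat below 0.012 m and z of pack_mid in the frame of seat between -0.004 and 0.004 m and y of pack_red in the frame of seat above 0.05 m and angle between the y axis of pack_mid and the y axis of seat, either way round below 0.09 rad and linear speed of pack below 0.02 m/s); the robot touches nothing.
It fails at once if the pack is dropped (faster than 0.7 m/s with no finger on it) (linear speed of pack above 0.7 m/s and contact force between the fingers and pack below 0.05 N).
It fails at once if the grey column, the orange ring or the glue bottle is moved by more than 40 mm (distance of any of tower, hub, glue from where it was at the start of the episode above 0.04 m).
It also fails if it takes over 72 s, if anything falls off the work surface, if the arm or the gripper's body presses on something with over 40 N, if the wrist force passes 120 N, or if a joint passes its speed limit or range.

## Working session

There is one attempt and no reset: what is moved stays moved. The work goes in short steps, Python scripts to look and compute and a tool call to move; the robot and the scene stay as the last step left them, time stands still between calls to the robot, and variables do not carry over. Pictures are saved under pics/ and viewed, and the job is handed in when it is done.

Besides the shell and the picture viewer there is one more tool, called as name(argument=value, ...) on one line, values as JSON. move_arm: Moves the arm, as the interface text tells. Its arguments: {"type":"object","properties":{"series":{"type":"array"},"newtons":{"type":"number"}},"required":["series"]}

```bash
ls; mkdir -p pics; cat > h.py <<'E'
import numpy as np, cv2
from plant import bot
from scipy.spatial.transform import Rotation as R
def save(s,n): cv2.imwrite('pics/'+n,s['image'][:,:,::-1])
E
python3 - <<'E'
from h import *
o=bot.get_obs()
print({k:np.round(v,4) for k,v in o.items()}, bot.tip_reach)
for n in ['side','top']:
    s=bot.snapshot(n); save(s,n+'0.png')
    print(n,s['fx'],s['fy'],s['cx'],s['cy'],np.round(s['T'],3).tolist(),[k for k in s])
    for l in ['seat','pivot','knob_mid','pack_mid','pack_red','dock_mid','tower','hub','glue','stand']:
        try: print(l,[(np.round(d['position'],4).tolist(),round(d['conf'],2)) for d in bot.place_of(l,s)[:2]])
        except Exception as e: print(l,e)
E
```

```text
pics
{'time_s': np.float64(0.0), 'qpos': array([ 1.2236,  0.1311,  1.4893, -0.    ,  1.523 , -0.0854]), 'qvel': array([-0.0009,  0.0001, -0.0009,  0.0021,  0.002 ,  0.0019]), 'joint_efforts': array([-3.10000e-03, -5.59847e+01, -4.91747e+01,  7.66000e-02,
        3.58000e-02, -1.00000e-04]), 'eef_pos': array([0.1551, 0.579 , 0.2286]), 'tcp_rot': array([-4.1000e-01, -3.1144e+00,  2.8000e-03]), 'wrist_force': array([ 0.0721, -0.0212, -0.4641]), 'wrist_torque': array([ 0.0241,  0.0163, -0.0165]), 'width': np.float64(0.093)} 0.011
side 358.1862319851438 358.1862319851438 255.97219323940612 199.34872103009283 [[-0.997, 0.01, -0.071, 0.466], [-0.068, -0.474, 0.878, 0.695], [-0.025, 0.88, 0.474, 0.467], [0.0, 0.0, 0.0, 1.0]] ['image', 'fx', 'fy', 'cx', 'cy', 'T', 'shot']
seat [([0.4845, 0.2502, 0.0589], 0.7)]
pivot [([0.553, 0.2443, 0.0828], 0.61)]
knob_mid [([0.4654, 0.3084, 0.1078], 0.58)]
pack_mid [([0.4974, -0.2058, 0.0572], 0.56)]
pack_red [([0.4265, -0.221, 0.054], 0.56)]
dock_mid [([0.4977, -0.2067, 0.0584], 0.86)]
tower [([0.5494, 0.007, -0.002], 0.96)]
hub [([0.689, 0.0049, -0.0004]
[... 151 characters left out ...]
823633172868 253.3819862736185 194.73042635350436 [[-0.048, 0.975, -0.216, 0.367], [-0.999, -0.047, 0.01, 0.012], [-0.001, 0.216, 0.976, 0.91], [0.0, 0.0, 0.0, 1.0]] ['image', 'fx', 'fy', 'cx', 'cy', 'T', 'shot']
seat [([0.4893, 0.2564, 0.0577], 0.66)]
pivot [([0.5526, 0.2478, 0.0835], 0.79), ([0.4626, 0.3111, 0.1122], 0.7)]
knob_mid [([0.4651, 0.3124, 0.1163], 0.63)]
pack_mid [([0.496, -0.2085, 0.0505], 0.69)]
pack_red [([0.4294, -0.2219, 0.0556], 0.66)]
dock_mid [([0.4954, -0.2083, 0.0557], 0.96)]
tower [([0.5408, 0.0064, -0.0022], 0.95)]
hub [([0.6896, 0.0067, 0.0003], 0.72), ([0.4634, 0.3081, 0.1113], 0.28)]
glue [([0.3742, 0.0092, 0.0003], 0.66)]
stand [([0.4828, 0.2539, 0.0003], 0.92)]
```

View pics/side0.png

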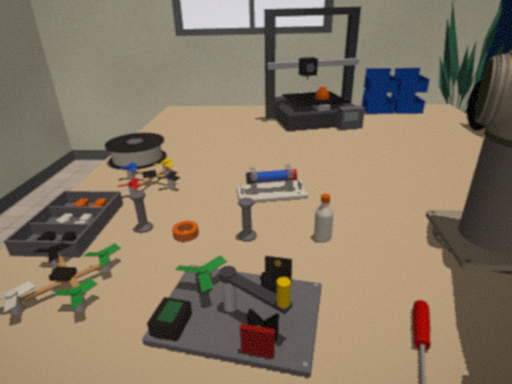

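View pics/top0.png

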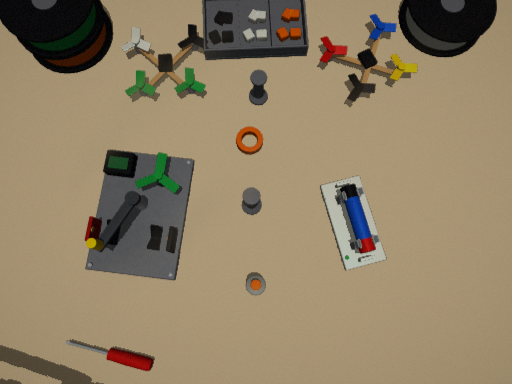

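```bash
python3 - <<'E'
from h import *
s=bot.snapshot('top'); im=s['image'][:,:,::-1]
cv2.imwrite('pics/ctop_stand.png',cv2.resize(im[140:290,75:205],None,fx=5,fy=5*0.78,interpolation=cv2.INTER_CUBIC) if 0 else cv2.resize(im[140:288,75:205],None,fx=4,fy=4,interpolation=cv2.INTER_CUBIC))
cv2.imwrite('pics/ctop_dock.png',cv2.resize(im[170:275,315:390],None,fx=5,fy=5,interpolation=cv2.INTER_CUBIC))
for l in ['stand','dock_mid','pack_mid']:
    m=bot.masks_of(l,s)[0]; mm=m['mask'].astype(np.uint8)
    print(l,m['conf'],mm.sum(),cv2.minAreaRect(np.argwhere(mm)[:,::-1].astype(np.float32)))
o=bot.get_obs();print(R.from_rotvec(o['tcp_rot']).as_matrix().round(3))
E
```

```text
stand 0.75 11000 ((137.37680053710938, 212.61410522460938), (95.79218292236328, 126.95703125), 9.323592185974121)
dock_mid 0.81 2486 ((352.490478515625, 221.89646911621094), (88.742431640625, 42.067020416259766), 73.41265869140625)
pack_mid 0.95 1033 ((357.412109375, 218.1710968017578), (70.21210479736328, 16.456493377685547), 72.18110656738281)
[[-0.966  0.259 -0.   ]
 [ 0.259  0.966 -0.   ]
 [-0.    -0.    -1.   ]]
```

View pics/ctop_stand.png

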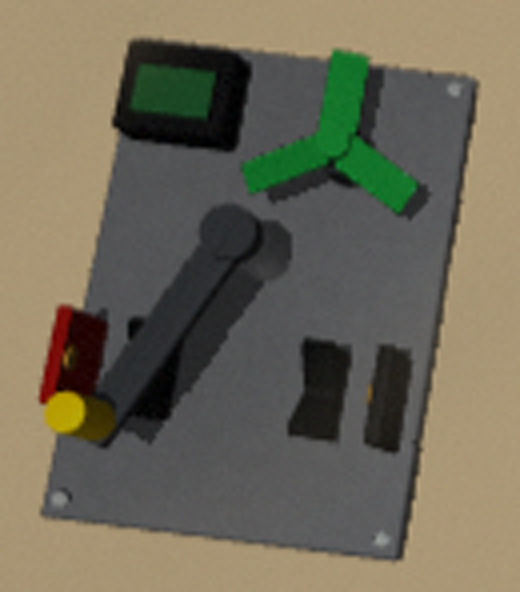

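View pics/ctop_dock.png

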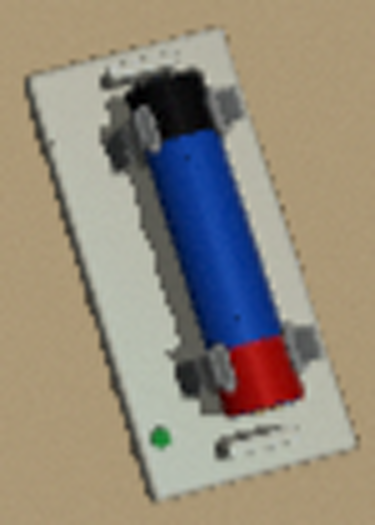

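```bash
cat >> h.py <<'E'
def proj(s,P):
    P=np.atleast_2d(P); T=s['T']; c=(P-T[:3,3])@T[:3,:3]
    return np.c_[s['cx']+s['fx']*c[:,0]/-c[:,2], s['cy']+s['fy']*-c[:,1]/-c[:,2]]
def back(s,uv,z):
    uv=np.atleast_2d(uv);T=s['T']
    d=np.c_[(uv[:,0]-s['cx'])/s['fx'],-(uv[:,1]-s['cy'])/s['fy'],-np.ones(len(uv))]@T[:3,:3].T
    return T[:3,3]+d*((z-T[2,3])/d[:,2])[:,None]
def loc2w(p,L):
    x,y,a=p;c,s_=np.cos(a),np.sin(a);L=np.atleast_2d(L)
    return np.c_[x+c*L[:,0]-s_*L[:,1],y+s_*L[:,0]+c*L[:,1],L[:,2]]
E
python3 - <<'E'
from h import *
from scipy.optimize import least_squares
s=bot.snapshot('top')
def px(l,k,o): return np.array(l)/k+np.array(o)-0.4
u=px([(475,77),(402,558),(42,515),(233,232)],4,(75,140))
L=np.array([(.185,-.095,.014),(-.08,-.095,.014),(-.08,.095,.014),(.068,0,.093)])
f=lambda p:(proj(s,loc2w(p,L))-u).ravel()
r=least_squares(f,[.485,.254,-.09]);print('seat',r.x.round(4),f(r.x).round(2))
ps=r.x
# pivot & knob
piv=loc2w(ps,[.068,0,.084])[0]
k=back(s,px([(66,412)],4,(75,140)),.130)[0];print('piv',piv,'knob',k,np.hypot(*(k-piv)[:2]))
d=k-piv; a=np.arctan2(d[1],d[0])-ps[2]; print('lever', np.pi-a)
u=px([(28,75),(222,27),(357,445),(152,498)],5,(315,170))
L2=np.array([(-.045,-.095,.014),(.045,-.095,.014),(.045,.095,.014),(-.045,.095,.014)])
L2=L2*[-1,1,1]
def g(p): return (proj(s,loc2w(p,L2))-u).ravel()
r=least_squares(g,[.497,-.207,np.radians(192-90)]);print('dock',r.x.round(4),np.degrees(r.x[2]),g(r.x).round(2))
print('pack center by pixels',back(s,px([(215,240)],5,(315,170)),.055+.016))
# pack ends top rim
print(back(s,px([(168,78),(262,408)],5,(315,170)),.07))
E
```

```text
seat [ 0.4874  0.2543 -0.1662] [ 0.71 -0.62  0.03  0.6   0.04  0.39 -0.71 -0.46]
piv [0.55442154 0.2430162  0.084     ] knob [0.46381778 0.30680021 0.13      ] 0.11080361496009315
lever 0.44723614980012183
dock [ 0.498  -0.2054  1.7711] 101.47391566826397 [-0.51 -0.55  0.2  -0.75  0.22  0.54  0.07  0.64]
pack center by pixels [[ 0.49577909 -0.20280938  0.071     ]]
[[ 0.5635362  -0.19066601  0.07      ]
 [ 0.42821289 -0.21480648  0.07      ]]
```

move_arm(series=[{"translation": [-369,-182,0],"angular": [0,0,20],"jaw": -0.1},{"translation": [-369,-182,0],"angular": [0,0,20],"jaw": -0.1},{"translation": [-369,-182,0],"angular": [0,0,20],"jaw": -0.1},{"translation": [-369,-182,0],"angular": [0,0,20],"jaw": -0.1},{"translation": [-369,-182,0],"angular": [0,0,20],"jaw": -0.1},{"translation": [-369,-182,0],"angular": [0,0,20],"jaw": -0.1},{"translation": [-369,-182,0],"angular": [0,0,20],"jaw": -0.1},{"translation": [-369,-182,0],"angular": [0,0,20],"jaw": -0.1},{"translation": [-369,-182,0],"angular": [0,0,20],"jaw": -0.1},{"translation": [-369,-182,0],"angular": [0,0,20],"jaw": -0.1},{"translation": [-369,-182,0],"angular": [0,0,20],"jaw": -0.1},{"translation": [-369,-182,0],"angular": [0,0,20],"jaw": -0.1}], newtons=20)

```text
time_s: 2.35
eef_pos: [0.4658, 0.3067, 0.2295]
tcp_rot: [-0.95, -2.994, 0.0]
wrist_force: [-0.3, 0.3, -0.4]
width: 0.0513
```

move_arm(series=[{"translation": [0,0,60],"angular": [0,0,0],"jaw": -0.1},{"translation": [0,0,90],"angular": [0,0,0],"jaw": -0.1},{"translation": [0,0,115],"angular": [0,0,0],"jaw": -0.1},{"translation": [0,0,121],"angular": [0,0,0],"jaw": -0.1},{"translation": [0,0,121],"angular": [0,0,0],"jaw": -0.1},{"translation": [0,0,121],"angular": [0,0,0],"jaw": 0.4},{"translation": [0,0,121],"angular": [0,0,0],"jaw": 1},{"translation": [0,0,121],"angular": [0,0,0],"jaw": 1},{"translation": [0,0,121],"angular": [0,0,0],"jaw": 1},{"translation": [0,0,121],"angular": [0,0,0],"jaw": 1}], newtons=20)

```text
time_s: 3.18
eef_pos: [0.4653, 0.3085, 0.1102]
tcp_rot: [0.944, 2.995, 0.002]
wrist_force: [-1.7, -2.1, 1.8]
width: 0.0225
```

```bash
python3 - <<'E'
from h import *
o=bot.get_obs();print(o['width'],o['eef_pos'],o['wrist_force'],o['time_s'])
M=R.from_rotvec(o['tcp_rot']).as_matrix();p=o['eef_pos'];print(M.round(3))
piv=np.array([.5544,.2430])
r0=p[:2]-piv; print('radius',np.hypot(*r0),'ang',np.arctan2(r0[1],r0[0]), 'lever',np.pi-.166-np.arctan2(r0[1],r0[0]))
rr=.110; a0=np.arctan2(r0[1],r0[0])
for t in [.1,.2,.3,.4,.5,.6,.7,.8,.9,1.0,1.1,1.15,1.2,1.25]:
    a=a0-t; q=np.r_[piv+rr*np.array([np.cos(a),np.sin(a)]),p[2]]
    print(t,round(np.degrees(t),1),(M.T@(q-p)*1000).round(1))
E
```

```text
0.022466759795239644 [0.4652877  0.30850779 0.11023408] [-1.65028244 -2.08058407  1.81930816] 3.1833
[[-0.819  0.574  0.002]
 [ 0.574  0.819  0.001]
 [-0.001  0.002 -1.   ]]
radius 0.11059960890651309 ang 2.507686215850505 lever 0.4679064377392881
0.1 5.7 [-1.4 11.   0. ]
0.2 11.5 [-3.3 21.8  0. ]
0.3 17.2 [-6.3 32.4  0.1]
0.4 22.9 [-10.3  42.6   0.1]
0.5 28.6 [-15.3  52.4   0.1]
0.6 34.4 [-21.2  61.6   0.1]
0.7 40.1 [-28.1  70.2   0.1]
0.8 45.8 [-35.8  78.1   0.2]
0.9 51.6 [-44.2  85.2   0.2]
1.0 57.3 [-53.3  91.4   0.2]
1.1 63.0 [-62.9  96.6   0.2]
1.15 65.9 [-68.   98.9   0.2]
1.2 68.8 [-73.1 100.9   0.2]
1.25 71.6 [-78.3 102.6   0.2]
```

move_arm(series=[{"translation": [0,0,0],"angular": [0,0,0],"jaw": 1},{"translation": [-1.4,11,0],"angular": [0,0,5.7],"jaw": 1},{"translation": [-3.3,21.8,0],"angular": [0,0,11.5],"jaw": 1},{"translation": [-6.3,32.4,0],"angular": [0,0,17.2],"jaw": 1},{"translation": [-10.3,42.6,0],"angular": [0,0,22.9],"jaw": 1},{"translation": [-15.3,52.4,0],"angular": [0,0,28.6],"jaw": 1},{"translation": [-21.2,61.6,0],"angular": [0,0,34.4],"jaw": 1},{"translation": [-28.1,70.2,0],"angular": [0,0,40.1],"jaw": 1},{"translation": [-35.8,78.1,0],"angular": [0,0,45.8],"jaw": 1},{"translation": [-44.2,85.2,0],"angular": [0,0,51.6],"jaw": 1},{"translation": [-53.3,91.4,0],"angular": [0,0,57.3],"jaw": 1},{"translation": [-58,94,0],"angular": [0,0,60],"jaw": 1}])

```text
time_s: 4.18
eef_pos: [0.5672, 0.3517, 0.1098]
tcp_rot: [2.323, 2.115, 0.001]
wrist_force: [-4.6, -3.3, 8.9]
width: 0.0196
```

```bash
cat > lev.py <<'E'
from h import *
o=bot.get_obs();print(o['width'],o['eef_pos'],o['wrist_force'],o['time_s'])
M=R.from_rotvec(o['tcp_rot']).as_matrix();p=o['eef_pos'];print(M.round(3))
piv=np.array([.5544,.2430])
r0=p[:2]-piv; print('radius',np.hypot(*r0),'lever',np.pi-.166-np.arctan2(r0[1],r0[0]))
a0=np.arctan2(r0[1],r0[0])
for t in [.05,.1,.15]:
    a=a0-t; q=np.r_[piv+.11*np.array([np.cos(a),np.sin(a)]),p[2]]
    print(t,round(np.degrees(t),1),(M.T@(q-p)*1000).round(1))
E
python3 lev.py
```

```text
0.019648608214808506 [0.56724614 0.35173768 0.10983876] [-4.56873104 -3.28643268  8.92309639] 4.1833
[[ 0.094  0.996  0.001]
 [ 0.996 -0.094  0.   ]
 [ 0.     0.001 -1.   ]]
radius 0.10949386357421993 lever 1.5223901118286731
0.05 2.9 [0.2 5.5 0. ]
0.1 5.7 [-0.3 11.   0. ]
0.15 8.6 [-1.1 16.4  0. ]
```

move_arm(series=[{"translation": [0.2,5.5,0],"angular": [0,0,2.9],"jaw": 1},{"translation": [-0.3,9,0],"angular": [0,0,4],"jaw": 1},{"translation": [-0.3,9,0],"angular": [0,0,4],"jaw": 1},{"translation": [-0.3,9,0],"angular": [0,0,4],"jaw": 1}])

```text
time_s: 4.52
eef_pos: [0.572, 0.351, 0.1096]
tcp_rot: [-2.386, -2.039, 0.008]
wrist_force: [-19.8, -5.9, 16.1]
width: 0.0195
```

```bash
python3 lev.py
```

```text
0.019452957489813218 [0.57202899 0.35099094 0.10962793] [-19.83900472  -5.93632264  16.09392693] 4.5167
[[ 0.156  0.988 -0.006]
 [ 0.988 -0.156 -0.001]
 [-0.002 -0.006 -1.   ]]
radius 0.10942040232696232 lever 1.566614069755953
0.05 2.9 [ 0.4  5.5 -0. ]
0.1 5.7 [-0.  11.  -0.1]
0.15 8.6 [-0.7 16.4 -0.1]
```

move_arm(series=[{"translation": [0,0,0],"angular": [0,0,0],"jaw": 0.1},{"translation": [0,0,0],"angular": [0,0,0],"jaw": 0.1},{"translation": [0,0,0],"angular": [0,0,0],"jaw": 0.1},{"translation": [0,-3,0],"angular": [0,0,0],"jaw": 0.1},{"translation": [0,-3,-40],"angular": [0,0,0],"jaw": 0.1},{"translation": [0,-3,-80],"angular": [0,0,0],"jaw": 0.1},{"translation": [0,-3,-120],"angular": [0,0,0],"jaw": 0.1},{"translation": [0,-3,-120],"angular": [0,0,0],"jaw": 0.1}])

```text
time_s: 5.18
eef_pos: [0.5757, 0.3533, 0.2399]
tcp_rot: [2.386, 2.038, 0.023]
wrist_force: [1.8, 0.6, 2.4]
width: 0.0417
```

```bash
cat > go.py <<'E'
# usage: go.py x y z yaw_of_tool_y_deg
import sys
from h import *
x,y,z,yw=map(float,sys.argv[1:5])
o=bot.get_obs();print('w',o['width'],'p',o['eef_pos'].round(4),'F',o['wrist_force'].round(1),'t',o['time_s'],'q',np.degrees(o['qpos']).round(1))
M=R.from_rotvec(o['tcp_rot']).as_matrix();p=o['eef_pos']
c,s_=np.cos(np.radians(yw)),np.sin(np.radians(yw))
Y=np.array([c,s_,0]);Z=np.array([0,0,-1.]);X=np.cross(Y,Z)
T=np.c_[X,Y,Z]
print('trans',(M.T@(np.array([x,y,z])-p)*1000).round(1),'rot',np.degrees(R.from_matrix(M.T@T).as_rotvec()).round(2))
E
python3 - <<'E'
from h import *
s=bot.snapshot('top'); save(s,'top1.png')
E
python3 go.py .497 -.2065 .2 101
```

```text
w 0.04131840319498099 p [0.575  0.3529 0.236 ] F [ 0.4 -0.  -0.2] t 5.2333 q [27.2 18.2 72.2  0.  88.9 36.2]
trans [-565.    10.3   32.2] rot [   0.74    0.25 -110.01]
```

View pics/top1.png

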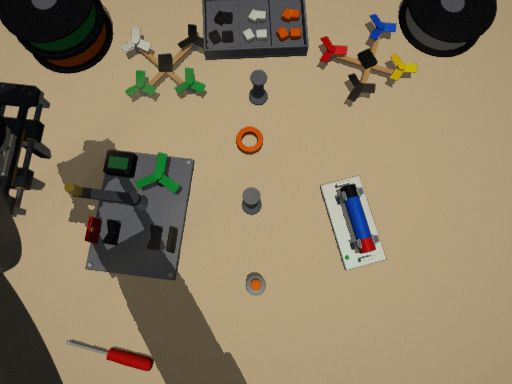

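move_arm(series=[{"translation": [-565,10,30],"angular": [0.7,0.3,-110],"jaw": -0.5},{"translation": [-565,10,30],"angular": [0.7,0.3,-110],"jaw": -0.5},{"translation": [-565,10,30],"angular": [0.7,0.3,-110],"jaw": -0.5},{"translation": [-565,10,30],"angular": [0.7,0.3,-110],"jaw": -0.5},{"translation": [-565,10,30],"angular": [0.7,0.3,-110],"jaw": -0.5},{"translation": [-565,10,30],"angular": [0.7,0.3,-110],"jaw": -0.5},{"translation": [-565,10,30],"angular": [0.7,0.3,-110],"jaw": -0.5},{"translation": [-565,10,30],"angular": [0.7,0.3,-110],"jaw": -0.5},{"translation": [-565,10,30],"angular": [0.7,0.3,-110],"jaw": -0.5},{"translation": [-565,10,30],"angular": [0.7,0.3,-110],"jaw": -0.5},{"translation": [-565,10,30],"angular": [0.7,0.3,-110],"jaw": -0.5},{"translation": [-565,10,30],"angular": [0.7,0.3,-110],"jaw": -0.5}])

```text
time_s: 6.23
eef_pos: [0.5065, -0.1138, 0.2027]
tcp_rot: [-0.495, -3.093, 0.004]
wrist_force: [0.4, -0.2, 0.9]
width: 0.0699
```

```bash
python3 go.py .497 -.2065 .2 101
```

```text
w 0.06986797069967796 p [ 0.5065 -0.1138  0.2027] F [ 0.4 -0.2  0.9] t 6.2333 q [-18.2  -3.8  99.6  -0.2  84.7 -90. ]
trans [-19.9 -91.1   2.9] rot [ -0.09  -0.55 -29.17]
```

move_arm(series=[{"translation": [-20,-91,3],"angular": [0,-0.5,-29.2],"jaw": -0.5},{"translation": [-20,-91,3],"angular": [0,-0.5,-29.2],"jaw": -0.5},{"translation": [-20,-91,3],"angular": [0,-0.5,-29.2],"jaw": -0.5},{"translation": [-20,-91,3],"angular": [0,-0.5,-29.2],"jaw": -0.5},{"translation": [-20,-91,3],"angular": [0,-0.5,-29.2],"jaw": -0.5},{"translation": [-20,-91,3],"angular": [0,-0.5,-29.2],"jaw": -0.5},{"translation": [-20,-91,3],"angular": [0,-0.5,-29.2],"jaw": -0.5}])

```text
time_s: 6.82
eef_pos: [0.4972, -0.2047, 0.2001]
tcp_rot: [0.29, -3.127, 0.002]
wrist_force: [-0.8, -0.1, -0.1]
width: 0.0696
```

```bash
python3 go.py .497 -.2065 .048 101; python3 - <<'E'
from h import *
s=bot.snapshot('side');save(s,'side2.png')
E
```

```text
w 0.06958885440452765 p [ 0.4972 -0.2047  0.2001] F [-0.8 -0.1 -0.1] t 6.8167 q [-2.780e+01 -1.300e+00  9.740e+01 -1.000e-01  8.390e+01 -1.284e+02]
trans [  0.3  -1.5 152.1] rot [-0.06 -0.08 -0.4 ]
```

View pics/side2.png

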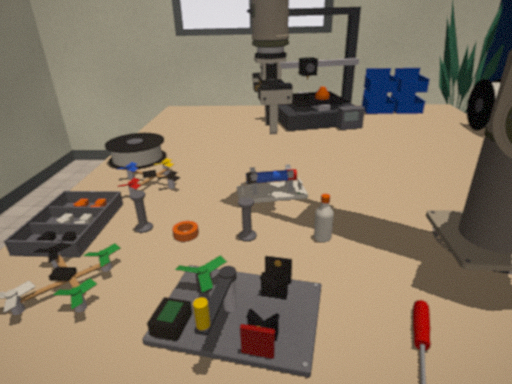

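move_arm(series=[{"translation": [0,-1.5,40],"angular": [0,0,-0.4],"jaw": -0.5},{"translation": [0,-1.5,80],"angular": [0,0,-0.4],"jaw": -0.5},{"translation": [0,-1.5,110],"angular": [0,0,-0.4],"jaw": -0.5},{"translation": [0,-1.5,135],"angular": [0,0,-0.4],"jaw": -0.5},{"translation": [0,-1.5,148],"angular": [0,0,-0.4],"jaw": -0.5},{"translation": [0,-1.5,152],"angular": [0,0,-0.4],"jaw": -0.5},{"translation": [0,-1.5,152],"angular": [0,0,-0.4],"jaw": 0},{"translation": [0,-1.5,152],"angular": [0,0,-0.4],"jaw": 0.2},{"translation": [0,-1.5,152],"angular": [0,0,-0.4],"jaw": 0.25}], newtons=15)

```text
time_s: 7.62
eef_pos: [0.4995, -0.2073, 0.0513]
tcp_rot: [-0.304, 3.124, -0.006]
wrist_force: [0.9, 0.2, 0.6]
width: 0.0549
```

```bash
python3 go.py .497 -.2065 .048 101
```

```text
w 0.05486921365692443 p [ 0.4995 -0.2073  0.0513] F [0.9 0.2 0.6] t 7.6167 q [-2.790e+01  7.500e+00  1.048e+02 -1.000e-01  6.750e+01 -1.290e+02]
trans [2.3 1.3 3.3] rot [-0.23  0.13  0.12]
```

move_arm(series=[{"translation": [0,0,0],"angular": [0,0,0],"jaw": 1},{"translation": [0,0,0],"angular": [0,0,0],"jaw": 1},{"translation": [0,0,0],"angular": [0,0,0],"jaw": 1},{"translation": [0,0,0],"angular": [0,0,0],"jaw": 1},{"translation": [0,0,0],"angular": [0,0,0],"jaw": 1},{"translation": [0,0,0],"angular": [0,0,0],"jaw": 1}], newtons=50)

```text
time_s: 8.12
eef_pos: [0.4984, -0.2069, 0.0498]
tcp_rot: [-0.304, 3.126, -0.004]
wrist_force: [-1.2, 0.2, 6.7]
width: 0.0307
```

```bash
python3 go.py .497 -.2065 .048 101
```

```text
w 0.03069022892695018 p [ 0.4984 -0.2069  0.0498] F [-1.2  0.2  6.7] t 8.1167 q [-2.790e+01  7.500e+00  1.049e+02 -1.000e-01  6.750e+01 -1.290e+02]
trans [1.3 0.7 1.8] rot [-0.15  0.02  0.12]
```

move_arm(series=[{"translation": [0,0,-2],"angular": [0,0,0],"jaw": 1},{"translation": [0,0,-4],"angular": [0,0,0],"jaw": 1},{"translation": [0,0,-6],"angular": [0,0,0],"jaw": 1},{"translation": [0,0,-8],"angular": [0,0,0],"jaw": 1},{"translation": [0,0,-10],"angular": [0,0,0],"jaw": 1},{"translation": [0,0,-12],"angular": [0,0,0],"jaw": 1},{"translation": [0,0,-14],"angular": [0,0,0],"jaw": 1},{"translation": [0,0,-17],"angular": [0,0,0],"jaw": 1},{"translation": [0,0,-20],"angular": [0,0,0],"jaw": 1},{"translation": [0,0,-24],"angular": [0,0,0],"jaw": 1}])

```text
time_s: 8.95
eef_pos: [0.4991, -0.2069, 0.0748]
tcp_rot: [-0.304, 3.125, -0.005]
wrist_force: [0.0, 0.3, -1.8]
width: 0.0311
```

```bash
python3 go.py .497 -.2065 .048 101
```

```text
w 0.031106782451810554 p [ 0.4991 -0.2069  0.0748] F [ 0.   0.3 -1.8] t 8.95 q [-2.79e+01  5.60e+00  1.04e+02 -1.00e-01  7.02e+01 -1.29e+02]
trans [ 2.   0.9 26.8] rot [-0.19  0.09  0.13]
```

move_arm(series=[{"translation": [0,0,-15],"angular": [0,0,0],"jaw": 1},{"translation": [0,0,-35],"angular": [0,0,0],"jaw": 1},{"translation": [0,0,-60],"angular": [0,0,0],"jaw": 1},{"translation": [0,0,-85],"angular": [0,0,0],"jaw": 1},{"translation": [0,0,-110],"angular": [0,0,0],"jaw": 1},{"translation": [0,0,-125],"angular": [0,0,0],"jaw": 1},{"translation": [0,0,-130],"angular": [0,0,0],"jaw": 1}])

```text
time_s: 9.53
eef_pos: [0.4999, -0.207, 0.2077]
tcp_rot: [-0.304, 3.121, -0.008]
wrist_force: [-0.2, -1.0, -2.2]
width: 0.0309
```

```bash
python3 - <<'E'
from h import *
for n in ['side','top']:
    s=bot.snapshot(n);save(s,n+'3.png')
    for l in ['pack_mid','pack_red']+(['seat','pivot'] if n=='top' else ['seat']):print(l,[(np.round(d['position'],4).tolist(),round(d['conf'],2)) for d in bot.place_of(l,s)[:2]])
E
python3 go.py .45 .02 .205 40
```

```text
pack_mid [([0.501, -0.2066, 0.217], 0.95)]
pack_red [([0.4259, -0.2186, 0.2124], 0.57)]
seat [([0.4287, -0.2191, 0.2099], 0.7), ([0.484, 0.2513, 0.0587], 0.67)]
pack_mid []
pack_red []
seat [([0.4876, 0.2558, 0.0588], 0.62)]
pivot [([0.5568, 0.2423, 0.0831], 0.57)]
w 0.030950765034476215 p [ 0.4974 -0.206   0.2017] F [ 0.2 -0.  -3. ] t 9.9833 q [-2.79e+01 -1.20e+00  9.71e+01 -1.00e-01  8.41e+01 -1.29e+02]
trans [  2.9 230.9  -3.4] rot [-0.09 -0.1  61.12]
```

View pics/side3.png

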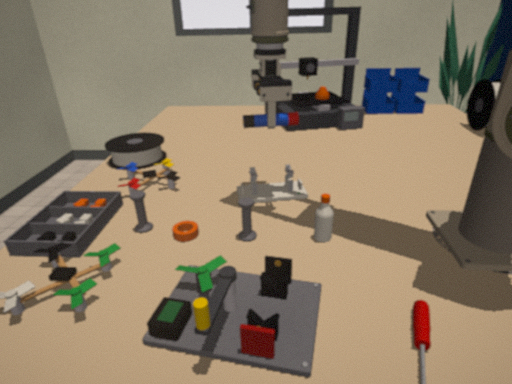

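View pics/top3.png

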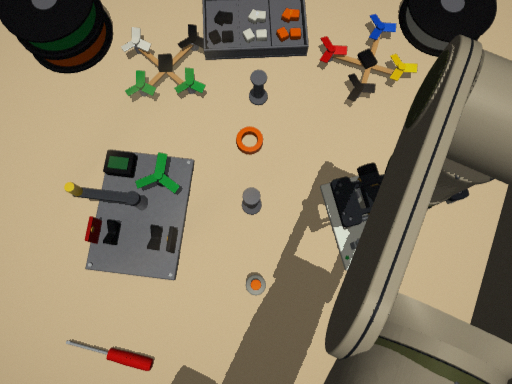

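```bash
python3 - <<'E'
from h import *
im=cv2.imread('pics/side3.png')
cv2.imwrite('pics/c1.png',cv2.resize(im[95:145,225:315],None,fx=8,fy=8,interpolation=cv2.INTER_CUBIC))
cv2.imwrite('pics/c2.png',cv2.resize(im[245:365,140:330],None,fx=4,fy=4,interpolation=cv2.INTER_CUBIC))
im=cv2.imread('pics/top3.png')
cv2.imwrite('pics/c3.png',cv2.resize(im[170:285,60:200],None,fx=5,fy=5,interpolation=cv2.INTER_CUBIC))
E
```

```text
(no output)
```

View pics/c1.png

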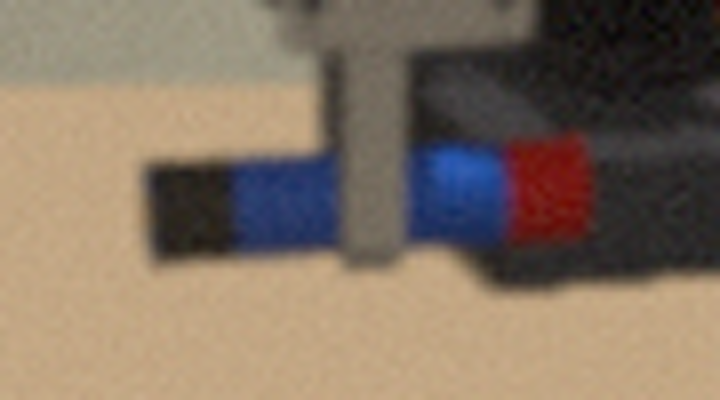

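View pics/c2.png

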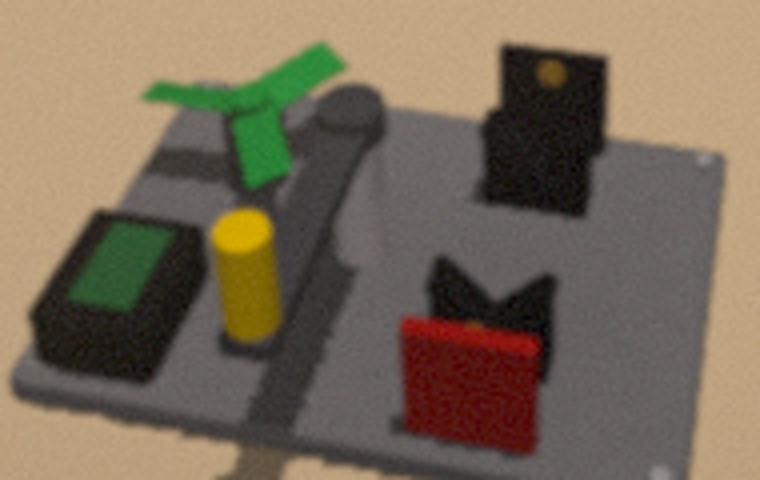

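View pics/c3.png

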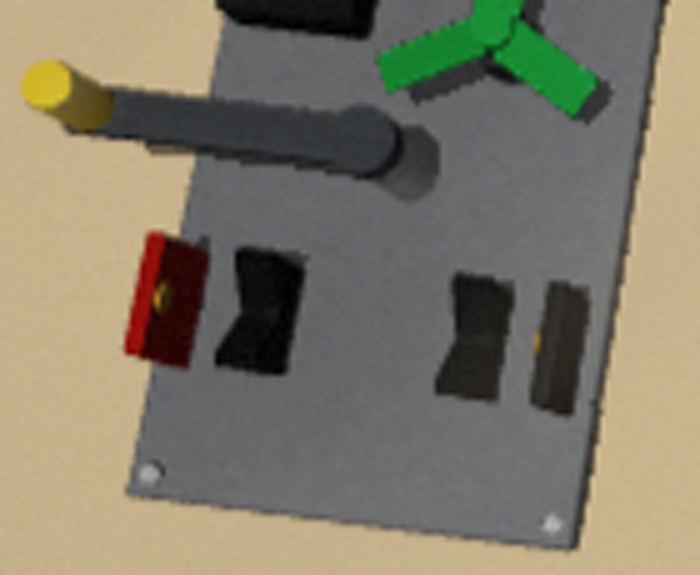

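```bash
python3 - <<'E'
from h import *
from scipy.optimize import least_squares
t=bot.snapshot('top'); s=bot.snapshot('side')
ut=np.array([(128,493),(577,548),(360,143),(165,236),(143,357),(548,283),(530,403)])/5+[60,170]-.4
us=np.array([(405,318),(540,337),(503,45),(607,58),(352,108),(723,155)])/4+[140,245]-.4
Lt=np.array([(-80,95,14),(-80,-95,14),(68,0,93),(25,78,68),(-25,78,68),(25,-78,68),(-25,-78,68)])/1e3
Ls=np.array([(25,78,68),(-25,78,68),(25,-78,68),(-25,-78,68),(68,0,93),(-80,-95,14)])/1e3
ft=lambda p:(proj(t,loc2w(p,Lt))-ut)
fs=lambda p:(proj(s,loc2w(p,Ls))-us)
for f in (lambda p:ft(p).ravel(),lambda p:fs(p).ravel(),lambda p:np.r_[ft(p).ravel(),fs(p).ravel()]):
    r=least_squares(f,[.487,.254,-.166],loss='soft_l1');print(r.x.round(4),f(r.x).round(1))
# pack in side view
o=bot.get_obs();p=o['eef_pos'];M=R.from_rotvec(o['tcp_rot']).as_matrix();print(p,M[:,0],M[:,1])
c=p-M[:,2]*.008; ax=-M[:,0]; ax=ax if ax[0]<0 else -ax
u=np.array([(153,212),(590,188)])/8+[225,95]-.4
g=lambda q:(proj(s,np.array([c+[0,0,q[1]]-ax*.07+ax*q[0]+[0,0,-q[2]],c+[0,0,q[1]]+ax*.07+ax*q[0]+[0,0,q[2]]]))-u).ravel()
r=least_squares(g,[0,0,0]);print('pack ofs along red axis, z, tilt',r.x*1000,g(r.x).round(2),ax)
E
```

```text
[ 0.4867  0.2553 -0.1636] [-0.5  1.  -0.2  0.8 -0.1 -0.7  0.5 -0.3 -0.1  0.1  0.4 -0.8  0.   0.1]
[ 0.4854  0.2572 -0.1664] [-0.2 -0.8  0.4  0.3 -1.5  1.6  0.1  1.8 -0.3 -0.7  1.3 -1. ]
[ 0.486   0.2557 -0.1642] [-0.7  1.3 -0.5  1.1 -0.3 -0.4  0.2 -0.  -0.3  0.5  0.2 -0.5 -0.2  0.4
 -0.4 -1.6  0.2 -0.6 -1.8  1.1 -0.3  1.2 -0.6 -1.2  0.8 -1.7]
[ 0.49764922 -0.20612639  0.20229052] [-0.98121874 -0.19289281  0.00146755] [-0.19289438  0.981219   -0.00101816]
pack ofs along red axis, z, tilt [ 2.89385378  1.59531026 -0.42063782] [ 0.21 -0.01 -0.22 -0.01] [-0.98121874 -0.19289281  0.00146755]
```

```bash
python3 go.py .486 .2537 .205 -9.45
```

```text
w 0.030983628978161894 p [ 0.4976 -0.2061  0.2023] F [-0.1 -0.2 -2.9] t 10.0833 q [-2.79e+01 -1.20e+00  9.71e+01 -1.00e-01  8.41e+01 -1.29e+02]
trans [-77.3 453.4  -3.3] rot [ -0.12   0.   110.57]
```

move_arm(series=[{"translation": [-3,18,-3],"angular": [0,0,4],"jaw": 1},{"translation": [-8,47,-3],"angular": [0,0,11],"jaw": 1},{"translation": [-13,78,-3],"angular": [0,0,18],"jaw": 1},{"translation": [-18,108,-3],"angular": [0,0,25],"jaw": 1},{"translation": [-24,138,-3],"angular": [0,0,32],"jaw": 1},{"translation": [-29,168,-3],"angular": [0,0,39],"jaw": 1},{"translation": [-34,198,-3],"angular": [0,0,46],"jaw": 1},{"translation": [-39,228,-3],"angular": [0,0,53],"jaw": 1},{"translation": [-44,258,-3],"angular": [0,0,60],"jaw": 1},{"translation": [-49,288,-3],"angular": [0,0,67],"jaw": 1},{"translation": [-54,318,-3],"angular": [0,0,74],"jaw": 1},{"translation": [-59,345,-3],"angular": [0,0,80],"jaw": 1}])

```text
time_s: 11.08
eef_pos: [0.4889, 0.1454, 0.2053]
tcp_rot: [1.784, 2.585, -0.002]
wrist_force: [1.1, -0.0, -2.6]
width: 0.0307
```

```bash
python3 go.py .486 .2537 .205 -9.45
```

```text
w 0.030674726563160826 p [0.4889 0.1454 0.2053] F [ 1.1 -0.  -2.6] t 11.0833 q [ 1.090e+01 -5.800e+00  1.012e+02 -1.000e-01  8.460e+01 -9.900e+00]
trans [1.023e+02 3.570e+01 1.000e-01] rot [-2.000e-02  1.000e-01  3.023e+01]
```

move_arm(series=[{"translation": [25,9,0],"angular": [0,0,6],"jaw": 1},{"translation": [50,18,0],"angular": [0,0,12],"jaw": 1},{"translation": [75,27,0],"angular": [0,0,19],"jaw": 1},{"translation": [95,33,0],"angular": [0,0,25],"jaw": 1},{"translation": [102.3,35.7,0],"angular": [0,0,30.2],"jaw": 1},{"translation": [102.3,35.7,0],"angular": [0,0,30.2],"jaw": 1},{"translation": [102.3,35.7,0],"angular": [0,0,30.2],"jaw": 1},{"translation": [102.3,35.7,0],"angular": [0,0,30.2],"jaw": 1}])

```text
time_s: 11.75
eef_pos: [0.4857, 0.2512, 0.205]
tcp_rot: [2.386, 2.041, -0.003]
wrist_force: [0.2, -0.4, -3.0]
width: 0.0313
```

```bash
python3 go.py .486 .2537 .08 -9.45;python3 - <<'E'
from h import *
for n in ['side','top']:
    s=bot.snapshot(n);save(s,n+'4.png')
    for l in ['pack_mid','pack_red']:print(l,[(np.round(d['position'],4).tolist(),round(d['conf'],2)) for d in bot.place_of(l,s)[:2]])
E
```

```text
w 0.03126142465781939 p [0.4857 0.2512 0.205 ] F [ 0.2 -0.4 -3. ] t 11.75 q [22.1  0.1 95.6 -0.1 84.4 31. ]
trans [ 2.80e+00 -1.00e-01  1.25e+02] rot [-0.01  0.14  0.54]
pack_mid [([0.4852, 0.2543, 0.2086], 0.95)]
pack_red [([0.4955, 0.3241, 0.2115], 0.56), ([0.5536, 0.2423, 0.0841], 0.24)]
pack_mid [([0.483, 0.2524, 0.207], 0.57)]
pack_red []
```

View pics/side4.png

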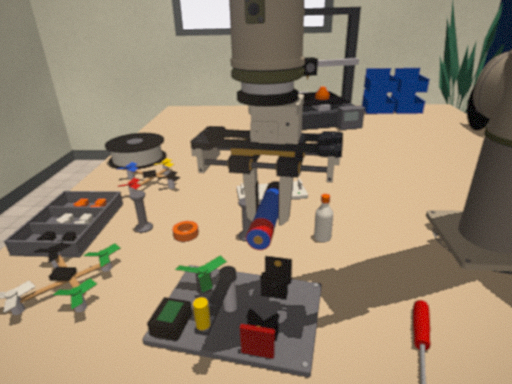

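move_arm(series=[{"translation": [0,0,25],"angular": [0,0,0],"jaw": 1},{"translation": [0,0,50],"angular": [0,0,0],"jaw": 1},{"translation": [0,0,75],"angular": [0,0,0],"jaw": 1},{"translation": [0,0,95],"angular": [0,0,0],"jaw": 1},{"translation": [0,0,110],"angular": [0,0,0],"jaw": 1},{"translation": [0,0,118],"angular": [0,0,0],"jaw": 1},{"translation": [0,0,122],"angular": [0,0,0],"jaw": 1},{"translation": [0,0,122],"angular": [0,0,0],"jaw": 1},{"translation": [0,0,122],"angular": [0,0,0],"jaw": 1}])

```text
time_s: 12.8
eef_pos: [0.4863, 0.2518, 0.0842]
tcp_rot: [2.389, 2.038, -0.0]
wrist_force: [0.6, 0.5, -1.7]
width: 0.0308
```

```bash
python3 go.py .486 .2537 .053 -9.45;python3 - <<'E'
from h import *
s=bot.snapshot('side');save(s,'side5.png')
cv2.imwrite('pics/c5.png',cv2.resize(s['image'][220:370,140:330,::-1],None,fx=4,fy=4,interpolation=cv2.INTER_CUBIC))
for l in ['pack_mid','pack_red']:print(l,[(np.round(d['position'],4).tolist(),round(d['conf'],2)) for d in bot.place_of(l,s)[:2]])
E
```

```text
w 0.030784980210789407 p [0.4863 0.2518 0.0842] F [ 0.6  0.5 -1.7] t 12.8 q [ 2.210e+01  6.200e+00  1.023e+02 -1.000e-01  7.140e+01  3.120e+01]
trans [ 1.8 -0.7 31.2] rot [0.07 0.07 0.37]
pack_mid [([0.4867, 0.2528, 0.0901], 0.77)]
pack_red [([0.4951, 0.3236, 0.0853], 0.59)]
```

View pics/c5.png

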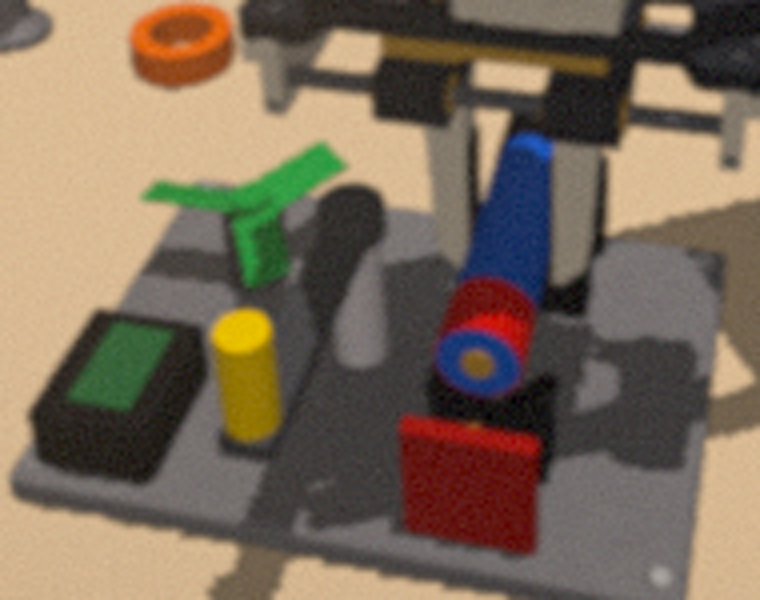

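move_arm(series=[{"translation": [0.5,0,6],"angular": [0,0,0.3],"jaw": 1},{"translation": [1,0,12],"angular": [0,0,0.3],"jaw": 1},{"translation": [1,0,17],"angular": [0,0,0.3],"jaw": 1},{"translation": [1,0,21],"angular": [0,0,0.3],"jaw": 1},{"translation": [1,0,24],"angular": [0,0,0.3],"jaw": 1},{"translation": [1,0,26],"angular": [0,0,0.3],"jaw": 1},{"translation": [1,0,26],"angular": [0,0,0.3],"jaw": 1},{"translation": [1,0,26],"angular": [0,0,0.3],"jaw": 1}])

```text
time_s: 13.62
eef_pos: [0.4858, 0.2526, 0.0571]
tcp_rot: [2.395, 2.032, -0.003]
wrist_force: [-0.2, -0.3, -2.2]
width: 0.0311
```

```bash
python3 go.py .486 .2537 .053 -9.45
```

```text
w 0.031146388208275855 p [0.4858 0.2526 0.0571] F [-0.2 -0.3 -2.2] t 13.6167 q [ 2.220e+01  8.300e+00  1.032e+02 -1.000e-01  6.860e+01  3.160e+01]
trans [1.1 0.1 4.1] rot [-0.01  0.12  0.08]
```

move_arm(series=[{"translation": [0,0,0.7],"angular": [0,0,0],"jaw": 1},{"translation": [0,0,1.4],"angular": [0,0,0],"jaw": 1},{"translation": [0,0,2],"angular": [0,0,0],"jaw": 1},{"translation": [0,0,2],"angular": [0,0,0],"jaw": 1}])

```text
time_s: 13.95
eef_pos: [0.4861, 0.2527, 0.0556]
tcp_rot: [2.395, 2.031, -0.001]
wrist_force: [-0.7, -0.5, -1.1]
width: 0.0311
```

```bash
python3 go.py .486 .2537 .053 -9.45
```

```text
w 0.03114547658735757 p [0.4861 0.2527 0.0556] F [-0.7 -0.5 -1.1] t 13.95 q [ 2.220e+01  8.400e+00  1.032e+02 -1.000e-01  6.840e+01  3.160e+01]
trans [ 0.9 -0.3  2.6] rot [0.04 0.09 0.07]
```

move_arm(series=[{"translation": [0,0,0.7],"angular": [0,0,0],"jaw": 1},{"translation": [0,0,1.4],"angular": [0,0,0],"jaw": 1},{"translation": [0,0,2],"angular": [0,0,0],"jaw": 1},{"translation": [0,0,2],"angular": [0,0,0],"jaw": 1}])

```text
time_s: 14.28
eef_pos: [0.4864, 0.2529, 0.0552]
tcp_rot: [2.395, 2.031, -0.001]
wrist_force: [-7.3, -2.8, 15.9]
width: 0.031
```

```bash
python3 go.py .486 .2537 .053 -9.45
```

```text
w 0.030999114474012192 p [0.4864 0.2529 0.0552] F [-7.3 -2.8 15.9] t 14.2833 q [ 2.220e+01  8.400e+00  1.032e+02 -1.000e-01  6.830e+01  3.160e+01]
trans [ 0.8 -0.5  2.2] rot [0.05 0.08 0.07]
```

move_arm(series=[{"translation": [0,-0.8,-1],"angular": [0,0,0],"jaw": 0.28},{"translation": [0,-0.8,-1],"angular": [0,0,0],"jaw": 0.2},{"translation": [0,-0.8,-1],"angular": [0,0,0],"jaw": 0.1},{"translation": [0,-0.8,-1],"angular": [0,0,0],"jaw": 0.05},{"translation": [0,-0.8,-1],"angular": [0,0,0],"jaw": 0.05},{"translation": [0,-0.8,-1],"angular": [0,0,0],"jaw": 0.05}], newtons=20)

```text
time_s: 14.78
eef_pos: [0.485, 0.2527, 0.054]
tcp_rot: [2.395, 2.032, -0.003]
wrist_force: [-0.5, -0.0, 0.3]
width: 0.0441
```

```bash
python3 go.py .486 .2537 .053 -9.45;python3 - <<'E'
from h import *
s=bot.snapshot('side');save(s,'side6.png')
cv2.imwrite('pics/c6.png',cv2.resize(s['image'][220:370,140:330,::-1],None,fx=4,fy=4,interpolation=cv2.INTER_CUBIC))
for l in ['pack_mid','pack_red']:print(l,[(np.round(d['position'],4).tolist(),round(d['conf'],2)) for d in bot.place_of(l,s)[:2]])
E
```

```text
w 0.044144735283819674 p [0.485  0.2527 0.054 ] F [-0.5 -0.   0.3] t 14.7833 q [ 2.220e+01  8.400e+00  1.034e+02 -1.000e-01  6.830e+01  3.160e+01]
trans [1.2 0.9 1. ] rot [-0.01  0.12  0.08]
pack_mid [([0.4831, 0.2579, 0.0616], 0.81)]
pack_red [([0.4969, 0.3288, 0.0574], 0.71), ([0.4846, 0.2583, 0.0004], 0.55)]
```

View pics/c6.png

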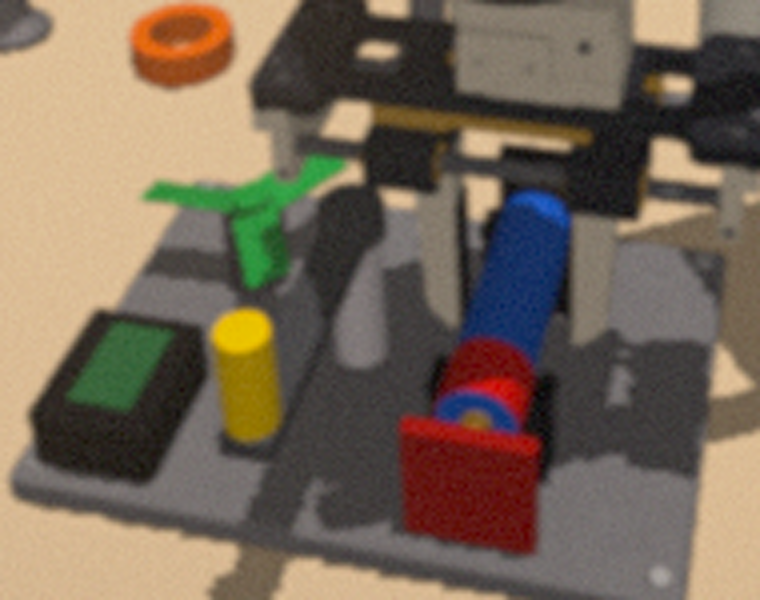

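Pack is seated in the saddles behind the red plate (end face near pixel (478,410) of the crop). Retreat upward and look.

move_arm(series=[{"translation": [0,0,-8],"angular": [0,0,0],"jaw": 0.05},{"translation": [0,0,-25],"angular": [0,0,0],"jaw": 0.05},{"translation": [0,0,-50],"angular": [0,0,0],"jaw": 0.05},{"translation": [0,0,-90],"angular": [0,0,0],"jaw": 0.05},{"translation": [0,0,-130],"angular": [0,0,0],"jaw": 0.05},{"translation": [0,0,-155],"angular": [0,0,0],"jaw": 0.05},{"translation": [0,0,-155],"angular": [0,0,0],"jaw": 0.05}])

```text
time_s: 15.52
eef_pos: [0.4885, 0.2545, 0.2177]
tcp_rot: [2.392, 2.029, 0.016]
wrist_force: [0.9, 1.2, 0.4]
width: 0.044
```

```bash
python3 - <<'E'
from h import *
s=bot.snapshot('side');save(s,'side7.png')
cv2.imwrite('pics/c7.png',cv2.resize(s['image'][220:370,140:330,::-1],None,fx=4,fy=4,interpolation=cv2.INTER_CUBIC))
for l in ['pack_mid','pack_red','knob_mid']:print(l,[(np.round(d['position'],4).tolist(),round(d['conf'],2)) for d in bot.place_of(l,s)[:2]])
E
python3 go.py .574 .3515 .205 -7
```

```text
pack_mid [([0.4889, 0.2554, 0.0596], 0.91)]
pack_red [([0.4985, 0.3279, 0.0601], 0.84), ([0.4884, 0.2591, 0.0622], 0.74)]
knob_mid [([0.5716, 0.3503, 0.1094], 0.56)]
w 0.044552452625348765 p [0.4844 0.2528 0.2081] F [ 0.2 -1.1 -0.3] t 15.7167 q [22.2 -0.  95.4 -0.1 84.8 31.6]
trans [112.   72.3   2.7] rot [-0.08  0.16 -2.38]
```

View pics/c7.png

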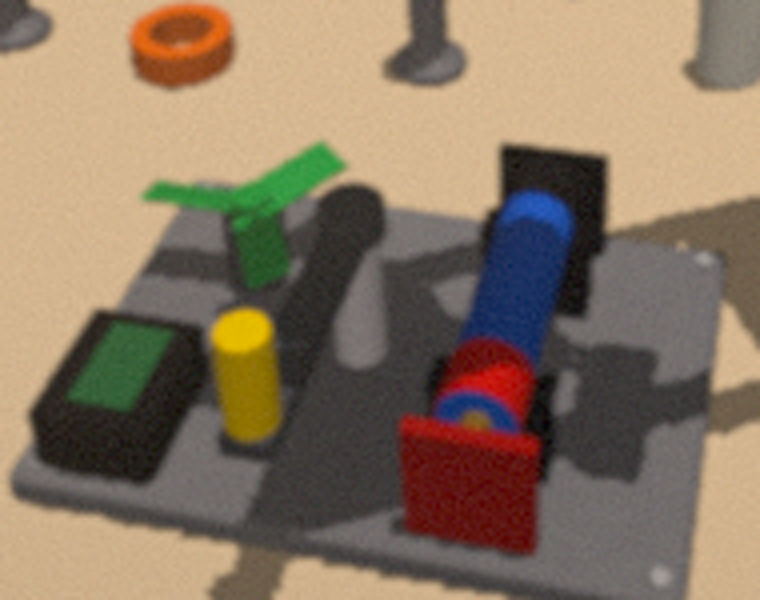

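move_arm(series=[{"translation": [35,22,0],"angular": [0,0,0],"jaw": -0.1},{"translation": [70,45,0],"angular": [0,0,0],"jaw": -0.1},{"translation": [100,65,0],"angular": [0,0,-2],"jaw": -0.1},{"translation": [111,71,0],"angular": [0,0,-2],"jaw": -0.1},{"translation": [111,71,0],"angular": [0,0,-2],"jaw": -0.1},{"translation": [111,71,0],"angular": [0,0,-2],"jaw": -0.1}])

```text
time_s: 16.22
eef_pos: [0.5722, 0.3506, 0.2061]
tcp_rot: [2.359, 2.074, -0.009]
wrist_force: [-0.5, -0.8, 0.3]
width: 0.0512
```

```bash
python3 go.py .572 .351 .11 -8
```

```text
w 0.051246265811360006 p [0.5722 0.3506 0.2061] F [-0.5 -0.8  0.3] t 16.2167 q [27.2 19.4 74.  -0.1 87.  34.5]
trans [ 0.8  0.1 96.1] rot [-0.2   0.26  0.64]
```

move_arm(series=[{"translation": [0.5,0,30],"angular": [0,0,0],"jaw": -0.1},{"translation": [0.5,0,60],"angular": [0,0,0],"jaw": -0.1},{"translation": [0.5,0,85],"angular": [0,0,0],"jaw": -0.1},{"translation": [0.5,0,95],"angular": [0,0,0],"jaw": -0.1},{"translation": [0.5,0,95],"angular": [0,0,0],"jaw": -0.1},{"translation": [0.5,0,95],"angular": [0,0,0],"jaw": 0.4},{"translation": [0.5,0,95],"angular": [0,0,0],"jaw": 1},{"translation": [0.5,0,95],"angular": [0,0,0],"jaw": 1},{"translation": [0.5,0,95],"angular": [0,0,0],"jaw": 1},{"translation": [0.5,0,95],"angular": [0,0,0],"jaw": 1},{"translation": [0.5,0,95],"angular": [0,0,0],"jaw": 1}], newtons=20)

```text
time_s: 17.13
eef_pos: [0.572, 0.3521, 0.1155]
tcp_rot: [-2.359, -2.074, 0.004]
wrist_force: [-11.1, -1.2, 7.9]
width: 0.0193
```

```bash
cat > lev.py <<'E'
import sys
from h import *
o=bot.get_obs();print(o['width'],o['eef_pos'],o['wrist_force'],o['time_s'])
M=R.from_rotvec(o['tcp_rot']).as_matrix();p=o['eef_pos'];print(M.round(3))
piv=np.array([.5539,.2436])
r0=p[:2]-piv; print('radius',np.hypot(*r0),'lever',np.pi-.165-np.arctan2(r0[1],r0[0]))
a0=np.arctan2(r0[1],r0[0])
for t in eval(sys.argv[1]):
    a=a0+t; q=np.r_[piv+.11*np.array([np.cos(a),np.sin(a)]),p[2]]
    print(round(t,2),round(np.degrees(t),1),(M.T@(q-p)*1000).round(1))
E
python3 lev.py 'np.arange(1,17)*.1'
```

```text
0.019258639968255088 [0.57198449 0.35212555 0.11549619] [-11.10584159  -1.18121632   7.9381953 ] 17.1333
[[ 0.128  0.992 -0.002]
 [ 0.992 -0.128 -0.001]
 [-0.001 -0.002 -1.   ]]
radius 0.11002202003307457 lever 1.570917232800012
0.1 5.7 [ -0.2 -11.    0. ]
0.2 11.5 [ -1.4 -21.9   0.1]
0.3 17.2 [ -3.7 -32.7   0.1]
0.4 22.9 [ -7.1 -43.1   0.1]
0.5 28.6 [-11.5 -53.2   0.1]
0.6 34.4 [-16.9 -62.8   0.2]
0.7 40.1 [-23.3 -71.8   0.2]
0.8 45.8 [-30.4 -80.1   0.2]
0.9 51.6 [-38.4 -87.6   0.2]
1.0 57.3 [-47.1 -94.4   0.3]
1.1 63.0 [ -56.5 -100.2    0.3]
1.2 68.8 [ -66.3 -105.     0.3]
1.3 74.5 [ -76.6 -108.9    0.3]
1.4 80.2 [ -87.3 -111.7    0.4]
1.5 85.9 [ -98.1 -113.4    0.4]
1.6 91.7 [-109.1 -114.1    0.4]
```

move_arm(series=[{"translation": [-0.2,-11,0],"angular": [0,0,-5.7],"jaw": 1},{"translation": [-1.4,-21.9,0],"angular": [0,0,-11.5],"jaw": 1},{"translation": [-3.7,-32.7,0],"angular": [0,0,-17.2],"jaw": 1},{"translation": [-7.1,-43.1,0],"angular": [0,0,-22.9],"jaw": 1},{"translation": [-11.5,-53.2,0],"angular": [0,0,-28.6],"jaw": 1},{"translation": [-16.9,-62.8,0],"angular": [0,0,-34.4],"jaw": 1},{"translation": [-23.3,-71.8,0],"angular": [0,0,-40.1],"jaw": 1},{"translation": [-30.4,-80.1,0],"angular": [0,0,-45.8],"jaw": 1},{"translation": [-38.4,-87.6,0],"angular": [0,0,-51.6],"jaw": 1},{"translation": [-47.1,-94.4,0],"angular": [0,0,-57.3],"jaw": 1},{"translation": [-56.5,-100.2,0],"angular": [0,0,-63],"jaw": 1},{"translation": [-66.3,-105,0],"angular": [0,0,-68.8],"jaw": 1}])

```text
time_s: 18.13
eef_pos: [0.4594, 0.3013, 0.1155]
tcp_rot: [-0.766, -3.046, -0.003]
wrist_force: [-7.0, 7.9, 6.0]
width: 0.0195
```

```bash
python3 lev.py 'np.arange(1,12)*.05'
```

```text
0.019542464773035322 [0.45938301 0.30127156 0.11547166] [-7.00624596  7.86301563  5.97826451] 18.1333
[[-0.881  0.473 -0.001]
 [ 0.473  0.881  0.002]
 [ 0.002  0.002 -1.   ]]
radius 0.11072248800175581 lever 0.38286489209111085
0.05 2.9 [-0.6 -5.5 -0. ]
0.1 5.7 [ -0.7 -11.   -0. ]
0.15 8.6 [ -1.  -16.5  -0. ]
0.2 11.5 [ -1.7 -22.   -0. ]
0.25 14.3 [ -2.6 -27.4  -0.1]
0.3 17.2 [ -3.8 -32.8  -0.1]
0.35 20.1 [ -5.3 -38.1  -0.1]
0.4 22.9 [ -7.  -43.3  -0.1]
0.45 25.8 [ -9.  -48.4  -0.1]
0.5 28.6 [-11.3 -53.4  -0.1]
0.55 31.5 [-13.7 -58.3  -0.1]
```

move_arm(series=[{"translation": [-0.7,-11,0],"angular": [0,0,-5.7],"jaw": 1},{"translation": [-1.7,-22,0],"angular": [0,0,-11.5],"jaw": 1},{"translation": [-3.8,-32.8,0],"angular": [0,0,-17.2],"jaw": 1},{"translation": [-5.3,-38.1,0],"angular": [0,0,-20.1],"jaw": 1},{"translation": [-7,-43.3,0],"angular": [0,0,-22],"jaw": 1},{"translation": [-7,-43.3,0],"angular": [0,0,-22],"jaw": 1},{"translation": [-7,-43.3,0],"angular": [0,0,-22],"jaw": 1}])

```text
time_s: 18.72
eef_pos: [0.4446, 0.2613, 0.1154]
tcp_rot: [-0.178, -3.135, -0.008]
wrist_force: [-11.0, 15.3, 4.2]
width: 0.0197
```

```bash
python3 lev.py 'np.arange(1,3)*.05'
```

```text
0.01971654460274104 [0.4445955  0.26133889 0.11544058] [-10.97765779  15.34905171   4.21999748] 18.7167
[[-0.994  0.113 -0.002]
 [ 0.113  0.994  0.005]
 [ 0.002  0.005 -1.   ]]
radius 0.11073455255487223 lever -0.0041138989141513704
0.05 2.9 [-0.6 -5.5 -0. ]
0.1 5.7 [ -0.8 -11.   -0.1]
```

move_arm(series=[{"translation": [0,-2,0],"angular": [0,0,0],"jaw": 1},{"translation": [0,-2,0],"angular": [0,0,0],"jaw": 1}])

```text
time_s: 18.88
eef_pos: [0.4446, 0.2611, 0.1155]
tcp_rot: [-0.177, -3.135, -0.013]
wrist_force: [-7.6, 25.9, 0.6]
width: 0.0189
```

```bash
python3 lev.py 'np.arange(1,3)*.05'
```

```text
0.018937958251707507 [0.44457717 0.26110982 0.11552166] [-7.55537651 25.8614338   0.58974013] 18.8833
[[-0.994  0.113 -0.001]
 [ 0.113  0.994  0.008]
 [ 0.002  0.008 -1.   ]]
radius 0.11071619015901113 lever -0.006182712590885764
0.05 2.9 [-0.6 -5.5 -0. ]
0.1 5.7 [ -0.8 -11.   -0.1]
```

move_arm(series=[{"translation": [0,2,0],"angular": [0,0,0],"jaw": 0.1},{"translation": [0,3,0],"angular": [0,0,0],"jaw": 0.1},{"translation": [0,3,0],"angular": [0,0,0],"jaw": 0.1},{"translation": [0,3,0],"angular": [0,0,0],"jaw": 0.1},{"translation": [0,3,-30],"angular": [0,0,0],"jaw": 0.1},{"translation": [0,3,-60],"angular": [0,0,0],"jaw": 0.1},{"translation": [0,3,-100],"angular": [0,0,0],"jaw": 0.1},{"translation": [60,60,-130],"angular": [0,0,0],"jaw": 0.1},{"translation": [90,90,-140],"angular": [0,0,0],"jaw": 0.1},{"translation": [120,120,-150],"angular": [0,0,0],"jaw": 0.1},{"translation": [120,150,-150],"angular": [0,0,0],"jaw": 0.1},{"translation": [120,150,-150],"angular": [0,0,0],"jaw": 0.1}])

```text
time_s: 19.88
eef_pos: [0.3427, 0.4207, 0.2655]
tcp_rot: [0.18, 3.135, -0.0]
wrist_force: [1.7, 0.4, 0.2]
width: 0.0417
```

```bash
python3 - <<'E'
from h import *
print(bot.get_obs()['eef_pos'])
for n in ['side','top']:
    s=bot.snapshot(n);save(s,n+'9.png')
    for l in ['pack_mid','pack_red','knob_mid','tower','hub','glue']:print(l,[(np.round(d['position'],4).tolist(),round(d['conf'],2)) for d in bot.place_of(l,s)[:2]])
a=cv2.imread('pics/side9.png');b=cv2.imread('pics/top9.png')
A=cv2.resize(a[220:370,140:330],None,fx=3,fy=3,interpolation=cv2.INTER_CUBIC)
cv2.imwrite('pics/c9.png',A);cv2.imwrite('pics/c9t.png',cv2.resize(b[140:290,60:270],None,fx=3,fy=3,interpolation=cv2.INTER_CUBIC))
E
```

```text
[0.34270377 0.42066563 0.26547974]
pack_mid [([0.4854, 0.2584, 0.0603], 0.81), ([0.6878, 0.0066, 0.0037], 0.39)]
pack_red [([0.4974, 0.3271, 0.0605], 0.8)]
knob_mid [([0.4461, 0.262, 0.1106], 0.64)]
tower [([0.5477, 0.0072, -0.0025], 0.79), ([0.4832, 0.2545, 0.0567], 0.3)]
hub [([0.6888, 0.0031, 0.0019], 0.92)]
glue [([0.3739, 0.0047, -0.0009], 0.88)]
pack_mid [([0.4821, 0.254, 0.0595], 0.72)]
pack_red [([0.4987, 0.3237, 0.0593], 0.79)]
knob_mid [([0.4477, 0.2656, 0.1143], 0.68)]
tower [([0.5412, 0.006, 0.0014], 0.95)]
hub [([0.6881, 0.0038, 0.0022], 0.77)]
glue [([0.4448, 0.2667, 0.1134], 0.5)]
```

View pics/c9.png

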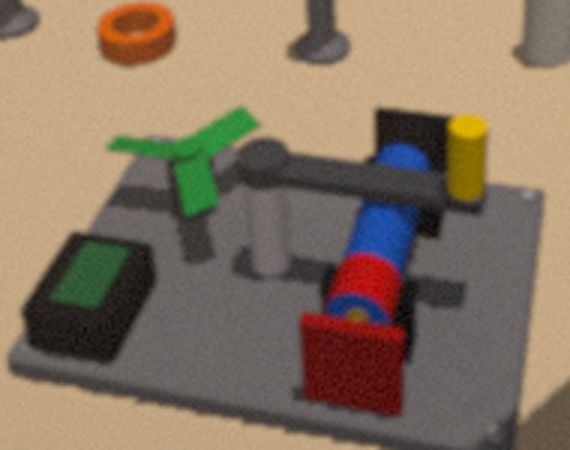

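View pics/c9t.png

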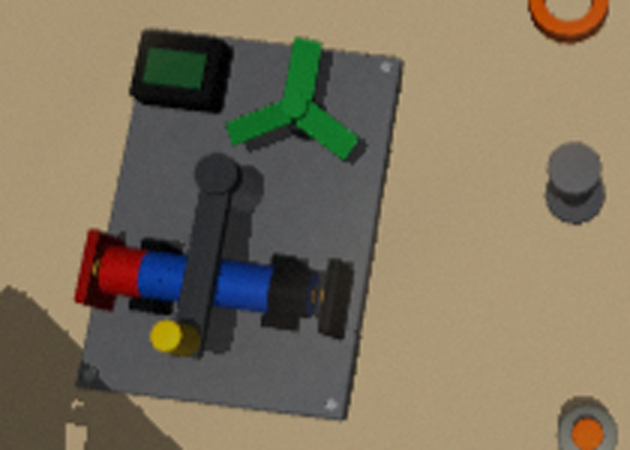

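```bash
python3 -c "
from plant import bot
print(bot.hand_in())"
```

```text
the job is handed in; nothing more can be done
None
```

The job is done and handed in at about 20.6 s of the 72 s allowed; `bot.hand_in()` gives no verdict, so I can't confirm it passed.

**What I did:**
- I swung the lever open to its stop, reading about 1.57 rad.
- I pulled the pack out of the clips with a 50 N grip and carried it over the column and bottle. I then lowered it until it touched, with the wrist force reaching about 16 N, and released it with the red end at the red plate.
- I swung the lever shut until it pressed on its stop. The hand measured about 0.00 rad there, with about 26 N pushing against the stop. Then I moved the arm clear.

**Last checks:**

| Item | Result |
|---|---|
| Pack centre | (0.485, 0.258) from the side camera, (0.482, 0.254) from the top camera; my fitted seat is (0.486, 0.256) |
| Pack height | 60 mm above the table, as required |
| Red end | Behind the red plate in both pictures |
| Handle | (0.446, 0.262); fully closed is expected at about (0.445, 0.262) |
| Column, ring and bottle | Within about 4 mm of their starting readings, except as noted below |

**Disagreements:**
- The two cameras differ by up to about 6 mm, for example on the column's x, and did so from the start.
- In the last top picture the network mistook the yellow handle for the glue bottle. The side reading and the picture itself show the bottle in place.

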